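Re-zero the coffee grinder

ROBOT

A 7-joint arm with a two-finger parallel gripper is mounted at the origin on the work surface. World frame = base frame: x ahead of the robot, y to its left, z up, the work surface at z = 0. Lengths are in m, angles in rad, forces in N, time in s.
With the tool pointing down it reaches from about 0.4 to 0.85 m from the base axis. Payload 4.4 kg.
Tool frame: the origin (TCP) lies between the finger pads, 19 mm behind the fingertips; this is the grasp point; z points along the fingers, y is the line along which they close (so a half turn about z gives the same grasp; the last joint's range is limited). The gripper opens to 94 mm and grips with 3 to 60 N. Pads are 16 mm wide; open, the fingers measure 119 mm over their backs; the gripper's body (75 mm by 177 mm) begins 78 mm behind the grasp point.
Start: joints at [-1.234, 0.628, 0.038, 1.517, -0.027, 0.996, -0.02], TCP at [0.255, 0.598, 0.224] pointing down, gripper open.
Joint ranges: [-3.06, 3.06], [-0.37, 2.12], [-1.25, 1.32], [0.18, 2.47], [-1.1, 4.24], [0.23, 1.98], [-2.94, 2.94]. Speed limits (rad/s): [2.57, 2.57, 3.14, 3.14, 3.14, 3.14, 3.14].

INTERFACE

Orientations are given as a unit quaternion [x, y, z, w].
In Python, from rig import readout, imaging, order, models gives the robot as it stands.
- The arm moves only by the tool play_rows, never from a script. Its argument "motion" is one flat list of numbers, 7 for each row, row after row: the shift along the world's x, y, z in mm, then the turn, a rotation vector about the world's x, y, z in degrees, then the closure in counts, from 0 (fully open) to 255 (shut). In form: [x, y, z, rx, ry, rz, grip, x, y, z, rx, ry, rz, grip, ...]. A call has 1 to 12 rows; each row shifts and turns the commanded pose from where the row before left it; what a row does not reach is not made up. A row lasts 1/10 s, in which the tool goes at most 50 mm and 8.59 degrees, less where a joint would pass 70% of its speed; a pose out of reach is approached as far as the arm can. A call with a gripper value outside its range is refused whole. The fingers move at their own pace and stop on an object; the grip force is fixed at half the most. Time passes only in rows, so rows that do not move let the fingers close. It gives the time, the measured TCP pose, the force, the opening and the grip force at its end, in the units of the state.
- readout.get_state(): the state, without advancing time (a new reading comes with each control period).
- imaging.capture(name): name is "scene" or "top"; returns a dict with "image" (400x640x3 uint8, blue, green, red), "fov_y" (degrees; the focal length in pixels is half the picture's height over the tangent of half this angle, whatever the lens; pixels are square), "cx", "cy" (the principal point, pixels), "rvec" (rotation vector, rad) and "tvec" (3), from world to camera coordinates, as OpenCV has them. Camera axes: x right, y down, z forward; pixel columns grow to the right and rows downward; lengths in m; the calibration is good to about 2 mm. A picture is of the moment at which its call begins. There is no depth.
- order.close_job(): hands the job in; it is judged then, once.
Trained networks look in a picture, given as the dict that the camera call returned (one of the last four; its "shot" number tells which), for a name from the list of things; names that differ only in an ending like _2 or _b are one class to them, and where a whole thing is asked for, a point or a joint stands for the part that bears it (a point fixed in the world has none). Each returns a list of dicts, best first, with "conf" (0 to 1); they miss things now and then, are a little off and sometimes report something else, mostly with a low value. They report only what shows in the picture. A call takes as long as a camera call.
- models.find_in(picture, thing): "centre" ([x, y, z] in m, in world coordinates, good to about 4 mm: the middle of the surface that is visible of it).
- models.tip_of(picture, thing): "centre" ([x, y, z] in m, in world coordinates, good to about 4 mm: a listed point, or the origin of a listed thing).
The state is a dict: "time_s": time; "joint_pos": joint angles; "qvel": joint speeds; "effort": joint torques, N m; "position": TCP position; "orientation": TCP orientation; "contact_force": force on the tool from outside, world axes, zero at the start; "wrist_torque": the same for the moment, N m; "opening": opening from 0.0 (shut) to 1.0 (fully open); "gripper_force": force on a finger pad.
Only numpy, scipy, OpenCV 4.12 (cv2) and the standard library are available. Lean on these libraries where they do the work, as an engineer would, in place of code of your own. Each camera call takes 0.05 s, during which the arm holds its last target. There are 200 camera calls.

TASK

Re-zero the coffee grinder: press its round key, then its square key, then its long bar key, one at a time, each fully down and let right up again before the next. Then take the wing thumbscrew on top of the grinder, turn it clockwise until it seats, back it off (counterclockwise) a quarter turn, and hold it there: the job finishes while you are still gripping the thumbscrew, at rest, and it is not let go. Leave the hopper, the grounds cup and the mug standing where they are.

Things in the scene. Friction and masses are not known exactly. Their poses are not given: they have to be found in the camera images.
- grinder: coffee grinder, fixed. Steel base 210 (x) x 340 (y) x 40 mm high; origin: centre of its underside; x from its front to its back, y to its left, z up. On the left a burr tower, axis at x +35, y +85 mm, 110 mm wide, 150 mm high; its spout reaches forward to x -70 mm, 107 to 139 mm up. On the right a row of three keys at y -85 mm, x -55, 0 and +55 mm; which key is where varies
- thumbscrew (a joint): how far the thumbscrew is backed off its seat, rad: 0 = seated (hard stop), growing counterclockwise seen from above, up to 3.0; clockwise brings it to its seat. At 0 the wing lies along the grinder's x axis (front to back), a quarter turn off along its y axis. No spring, about 0.08 N m of friction: it stays where left; it does not rise or sink as it turns
- thumbscrew_grip (a point): grip point of the thumbscrew, on its upright axis in the middle of the tower's top, 181 mm above the counter. Dark steel wing 62 mm long (point's x axis, turns with it), 13 mm thick (y), flat sides from 162 mm (167 at the ends) to 192 mm up, rounded ends to 195; below it a fixed collar 44 mm across, top at 155 mm. Looks the same after half a turn
- key_round_top (a point): centre of the top face of a round key, 30 mm across, grey plastic, pressed straight down; 56 mm above the counter when up, 50 mm when fully down; it stands 10 mm proud of its black mount. Keys sit 55 mm apart, centre to centre
- key_round (a joint): travel of the round key in m: 0 = up, 0.006 = fully down; its spring starts to give at 1.4 N, needs 4.5 N at the bottom and brings the key back up when let go
- key_square_top (a point): centre of the top face of a square key, 29 x 29 mm, grey plastic, pressed straight down; 56 mm above the counter when up, 50 mm when fully down; it stands 10 mm proud of its black mount. Keys sit 55 mm apart, centre to centre
- key_square (a joint): travel of the square key in m: 0 = up, 0.006 = fully down; its spring starts to give at 1.4 N, needs 4.5 N at the bottom and brings the key back up when let go
- key_bar_top (a point): centre of the top face of a long bar key, 16 mm (front to back of the grinder) x 50 mm (left to right), grey plastic, pressed straight down; 56 mm above the counter when up, 50 mm when fully down; it stands 10 mm proud of its black mount. Keys sit 55 mm apart, centre to centre
- key_bar (a joint): travel of the bar key in m: 0 = up, 0.006 = fully down; its spring starts to give at 1.4 N, needs 4.5 N at the bottom and brings the key back up when let go
- grounds_cup: bystander: small open steel cup, 54 mm across, 58 mm high, standing on the grinder's base under the spout; origin at the centre of its underside
- hopper: bystander: the grinder's clear bean hopper with a black lid, taken off, 118 mm across at the lid, 132 mm high, standing on the counter behind the grinder; origin at the centre of its underside
- mug: bystander: white mug, 82 mm across and 95 mm high with a handle, standing on the counter at the grinder's left; origin at the centre of its underside

How it is judged:
By the outcome, as a careful person would: the job done as asked, in the order asked, and still so for the second after the job is handed in, while the arm keeps its last pose, push and grip.
It also fails if it takes over 69 s, if anything falls off the work surface, if the arm or the gripper's body presses on something with over 40 N, if the wrist force passes 120 N, or if a joint passes its speed limit or range.

## Working session

There is one attempt and no reset: what is moved stays moved. The work goes in short steps, Python scripts to look and compute and a tool call to move; the robot and the scene stay as the last step left them, time stands still between calls to the robot, and variables do not carry over. Pictures are saved under pics/ and viewed, at most 10 in all, crops included, and the job is handed in when it is done.

Besides the shell and the picture viewer there is one more tool, called after "Request:" as name(argument=value, ...) on one line, values as JSON. play_rows: Moves the arm, as the interface text tells. Its arguments: {"type":"object","properties":{"motion":{"type":"array"}},"required":["motion"]}

```bash
mkdir -p pics
cat > h.py <<'E'
import numpy as np, cv2
from rig import readout, imaging, order, models
def proj(p,pts):
    f=200/np.tan(np.radians(p["fov_y"])/2)
    K=np.array([[f,0,p["cx"]],[0,f,p["cy"]],[0,0,1.]])
    return cv2.projectPoints(np.array(pts,float).reshape(-1,1,3),np.array(p["rvec"],float),np.array(p["tvec"],float),K,None)[0][:,0],K
def ray(p,uv,z):
    _,K=proj(p,[[0,0,0]]);R=cv2.Rodrigues(np.array(p["rvec"],float))[0];t=np.array(p["tvec"],float).ravel()
    c=-R.T@t;d=R.T@np.linalg.inv(K)@np.array([uv[0],uv[1],1.]);return c+d*(z-c[2])/d[2]
E
python3 - <<'E'
from h import *
s=readout.get_state();print({k:np.round(v,3) for k,v in s.items()})
for c in ["scene","top"]:
    p=imaging.capture(c);cv2.imwrite(f"pics/{c}0.png",p["image"])
    print(c,p["fov_y"],p["cx"],p["cy"])
    for t in ["grinder","thumbscrew_grip","key_round_top","key_square_top","key_bar_top","grounds_cup","hopper","mug"]:
        print(t,[(np.round(d["centre"],3).tolist(),round(d["conf"],2)) for d in models.tip_of(p,t)[:3]])
E
```

```text
{'time_s': np.float64(0.0), 'joint_pos': array([-1.234,  0.629,  0.038,  1.518, -0.027,  0.996, -0.02 ]), 'qvel': array([-0.001, -0.   , -0.   ,  0.   ,  0.002, -0.   ,  0.001]), 'effort': array([ 0.0000e+00, -5.4972e+01,  1.1430e+00, -1.8664e+01, -5.2000e-02,
        2.4000e-02,  0.0000e+00]), 'position': array([0.255, 0.597, 0.223]), 'orientation': array([ 0.2  ,  0.98 , -0.001, -0.   ]), 'contact_force': array([ 0.274, -0.158,  0.544]), 'wrist_torque': array([0.025, 0.001, 0.02 ]), 'gripper_force': np.float64(0.0), 'opening': np.float64(1.004)}
scene 48.53204371724296 324.3591373173123 194.3330310986216
grinder [([0.572, -0.176, 0.001], 0.77), ([0.579, -0.259, 0.055], 0.27)]
thumbscrew_grip [([0.605, -0.082, 0.183], 0.75)]
key_round_top [([0.527, -0.263, 0.059], 0.63)]
key_square_top [([0.64, -0.252, 0.06], 0.58)]
key_bar_top [([0.582, -0.258, 0.055], 0.55)]
grounds_cup [([0.508, -0.085, 0.042], 0.74)]
hopper [([0.776, -0.112, 0.001], 0.98)]
mug [([0.503, 0.111, 0.005], 0.73)]
top 48.61407115549525 320.1556200377733 197.0032731956113
grinder [([0.571, -0.171, 0.001], 0.72)]
thumbscrew_grip [([0.601, -0.091, 0.182], 0.69)]
key_round_top [([0.531, -0.264, 0.06], 0.64), ([0.504, 0.111, 0.001], 0.31)]
key_square_top [([0.635, -0.254, 0.053], 0.54), ([0.527, -0.267, 0.058], 0.5)]
key_bar_top [([0.583, -0.257, 0.053], 0.46)]
grounds_cup [([0.505, -0.088, 0.042], 0.78)]
hopper []
mug [([0.505, 0.11, 0.001], 0.88)]
```

View pics/top0.png

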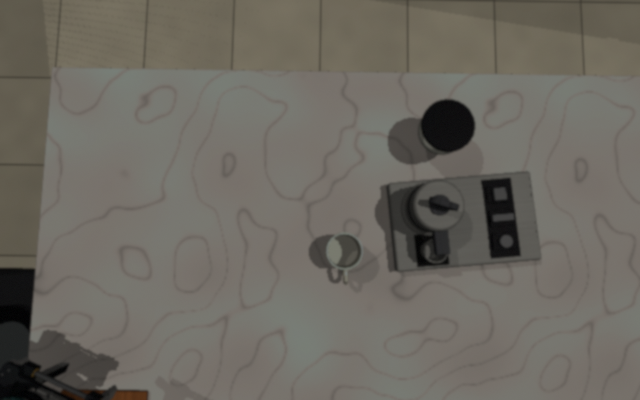

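View pics/scene0.png

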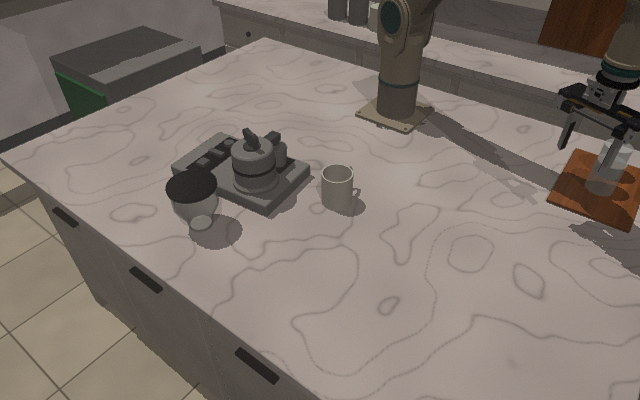

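The keys, front to back, are round (506,241), bar (503,217) and square (500,194) in the top view. The base is yawed about +5°, and the wing near (440,206) lies roughly left to right. Next I'll zoom in on the grinder and fit its pose.

Run:
```python
from h import *
from scipy.optimize import least_squares
p=imaging.capture("top");s=imaging.capture("scene")
a=cv2.resize(p["image"][165:280,380:548],None,fx=4.7,fy=4.7,interpolation=cv2.INTER_CUBIC)
a=cv2.convertScaleAbs(a,alpha=1.8);cv2.imwrite("pics/c1.png",a)
b=cv2.resize(s["image"][115:225,160:320],None,fx=5,fy=5,interpolation=cv2.INTER_CUBIC)
cv2.imwrite("pics/c2.png",cv2.convertScaleAbs(b,alpha=1.8))
M={(35,85):[(.605,-.082),(.601,-.091)],(-55,-85):[(.527,-.263),(.531,-.264)],(0,-85):[(.582,-.258),(.583,-.257)],(55,-85):[(.64,-.252),(.635,-.254)],(0,0):[(.572,-.176),(.571,-.171)]}
def r(v):
    c,sn=np.cos(v[2]),np.sin(v[2]);R=np.array([[c,-sn],[sn,c]])
    return np.concatenate([v[:2]+R@np.array(k)/1000-np.array(o) for k,l in M.items() for o in l])
v=least_squares(r,[.57,-.17,.09]).x;print(v,np.degrees(v[2]))
c,sn=np.cos(v[2]),np.sin(v[2]);R=np.array([[c,-sn],[sn,c]])
for k in M: print(k,v[:2]+R@np.array(k)/1000)
cor=[(105,170),(105,-170),(-105,-170),(-105,170)]
print(proj(p,[[*(v[:2]+R@np.array(k)/1000),.04] for k in cor])[0])
print(proj(p,[[*(v[:2]+R@np.array(k)/1000),.056] for k in [(-55,-85),(0,-85),(55,-85)]]+[[*(v[:2]+R@np.array([35,85])/1000),.193]])[0])
```

```text
[ 0.57456044 -0.17360076  0.09337256] 5.349853550377694
(35, 85) [ 0.60148283 -0.08570774]
(-55, -85) [ 0.52772516 -0.26335853]
(0, -85) [ 0.58248558 -0.2582305 ]
(55, -85) [ 0.63724599 -0.25310247]
(0, 0) [ 0.57456044 -0.17360076]
[[388.77462436 181.31860071]
 [531.80386487 170.15367377]
 [543.40967713 259.4079966 ]
 [397.34903128 271.01470464]]
[[507.20927988 240.63881203]
 [504.29128626 216.73971443]
 [501.4058897  193.10759485]
 [445.99850496 201.86664181]]
```

View pics/c1.png

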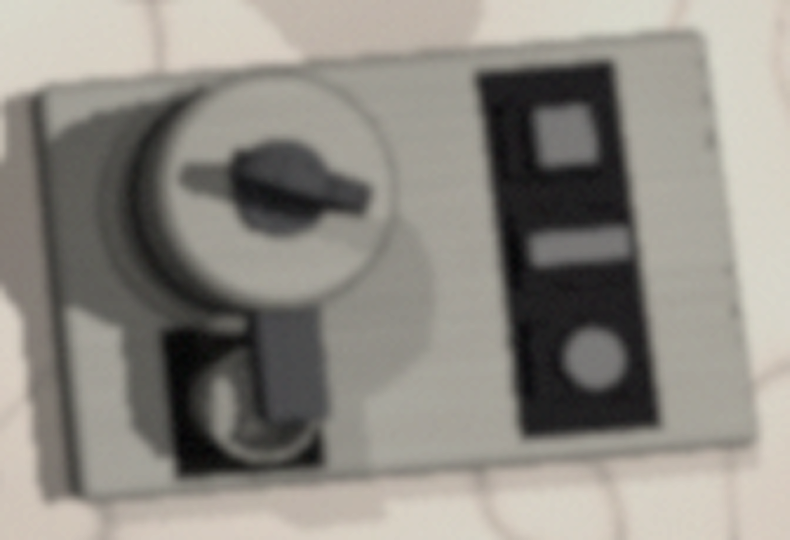

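View pics/c2.png

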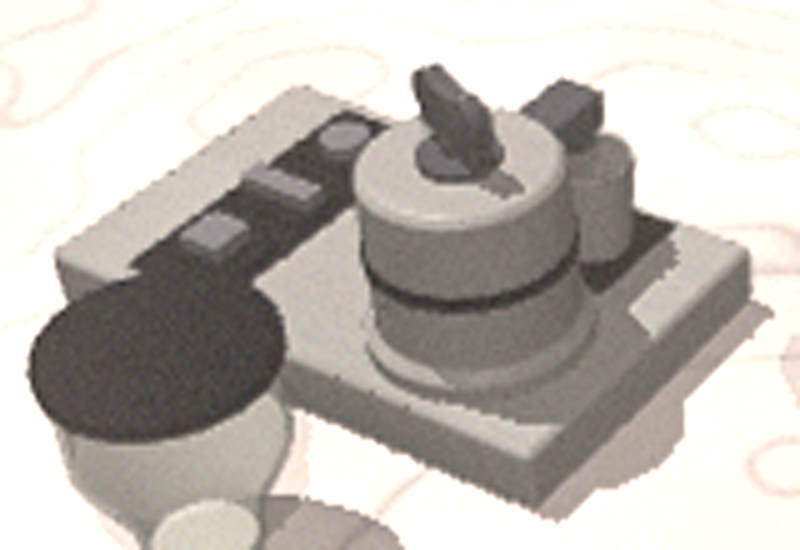

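The fit agrees with the pixels to about 3 mm. The wing runs from (235,160) to (370,197) in the top crop, about 75° in world, or roughly 69° backed off. I'll now travel to above the round key with the gripper closing.

Request:
play_rows(motion=[13, -43, 6, 0, 0, -3, 255, 13, -43, 6, 0, 0, -3, 255, 13, -43, 6, 0, 0, -3, 255, 13, -43, 6, 0, 0, -3, 255, 13, -43, 0, 0, 0, -3, 255, 13, -43, 0, 0, 0, -3, 255, 13, -43, 0, 0, 0, -3, 255, 13, -43, 0, 0, 0, -3, 255, 13, -43, 0, 0, 0, -3, 255, 13, -43, 0, 0, 0, -3, 255, 13, -43, 0, 0, 0, -3, 255, 13, -43, 0, 0, 0, -3, 255])

```text
time_s: 2.2
position: [0.4112, 0.0804, 0.2487]
orientation: [0.494, 0.87, 0.001, 0.0]
contact_force: [0.8, 0.6, 0.1]
opening: 0.024
gripper_force: 0.0
```

Request:
play_rows(motion=[14, -43, 0, 0, 0, -3, 255, 14, -43, 0, 0, 0, -3, 255, 14, -43, 0, 0, 0, -3, 255, 14, -43, 0, 0, 0, -3, 255, 14, -43, 0, 0, 0, -3, 255, 14, -43, 0, 0, 0, -3, 255, 14, -43, -20, 0, 0, -3, 255, 14, -43, -20, 0, 0, -3, 255, 0, 0, -30, 0, 0, -3, 255, 0, 0, 0, 0, 0, 0, 255, 0, 0, 0, 0, 0, 0, 255])

```text
time_s: 3.3
position: [0.5226, -0.2611, 0.1782]
orientation: [0.682, 0.732, 0.0, -0.001]
contact_force: [0.3, -0.1, -0.7]
opening: 0.003
gripper_force: 0.0
```

Request:
play_rows(motion=[4, 0, -30, 0, 0, 1, 255, 0, 0, -30, 0, 0, 0, 255, 0, 0, -25, 0, 0, 0, 255, 0, 0, -8, 0, 0, 0, 255, 0, 0, 0, 0, 0, 0, 255, 0, 0, 0, 0, 0, 0, 255])

```text
time_s: 3.9
position: [0.528, -0.2621, 0.0871]
orientation: [0.676, 0.737, 0.001, 0.001]
contact_force: [-1.0, 0.5, 1.2]
opening: 0.004
gripper_force: 0.0
```

Request:
play_rows(motion=[0, 0, -5, 0, 0, 0, 255, 0, 0, -3, 0, 0, 0, 255, 0, 0, -3, 0, 0, 0, 255, 0, 0, -3, 0, 0, 0, 255, 0, 0, 0, 0, 0, 0, 255, 0, 0, 0, 0, 0, 0, 255])

```text
time_s: 4.5
position: [0.5271, -0.2621, 0.0715]
orientation: [0.676, 0.737, 0.0, 0.0]
contact_force: [0.8, 0.4, 2.7]
opening: 0.004
gripper_force: 1.5
```

Request:
play_rows(motion=[0, 0, -2, 0, 0, 0, 255, 0, 0, -1.5, 0, 0, 0, 255, 0, 0, 0, 0, 0, 0, 255, 0, 0, 0, 0, 0, 0, 255])

```text
time_s: 4.9
position: [0.5272, -0.2621, 0.069]
orientation: [0.676, 0.737, 0.0, 0.0]
contact_force: [-2.7, 2.1, 12.6]
opening: 0.004
gripper_force: 6.0
```

Request:
play_rows(motion=[0, 0, -1.5, 0, 0, 0, 255, 0, 0, -1, 0, 0, 0, 255, 0, 0, 0, 0, 0, 0, 255, 0, 0, 0, 0, 0, 0, 255])

```text
time_s: 5.3
position: [0.5271, -0.2621, 0.0685]
orientation: [0.676, 0.737, 0.001, 0.001]
contact_force: [-4.6, 4.2, 28.9]
opening: 0.007
gripper_force: 14.4
```

Request:
play_rows(motion=[0, 0, 8, 0, 0, 0, 255, 0, 0, 20, 0, 0, 0, 255, 55, 5, 0, 0, 0, 0, 255, 55, 5, 0, 0, 0, 0, 255, 0, 0, 0, 0, 0, 0, 255, 0, 0, 0, 0, 0, 0, 255])

```text
time_s: 5.9
position: [0.6264, -0.2521, 0.092]
orientation: [0.675, 0.737, -0.0, -0.001]
contact_force: [-1.4, -0.1, -0.5]
opening: 0.006
gripper_force: 0.0
```

Over the square key, which is next in the order. Capped rows left me about 10 mm short, so I'll correct that and press.

Request:
play_rows(motion=[10, 1, 0, 0, 0, 0, 255, 0, 0, -12, 0, 0, 0, 255, 0, 0, -5, 0, 0, 0, 255, 0, 0, -3, 0, 0, 0, 255, 0, 0, -3, 0, 0, 0, 255, 0, 0, -2, 0, 0, 0, 255, 0, 0, -1, 0, 0, 0, 255, 0, 0, 0, 0, 0, 0, 255, 0, 0, 0, 0, 0, 0, 255])

```text
time_s: 6.8
position: [0.6351, -0.2519, 0.069]
orientation: [0.676, 0.737, -0.0, -0.001]
contact_force: [-4.8, 2.6, 13.2]
opening: 0.003
gripper_force: 6.4
```

Request:
play_rows(motion=[0, 0, -1, 0, 0, 0, 255, 0, 0, 0, 0, 0, 0, 255, 0, 0, 7, 0, 0, 0, 255, 0, 0, 20, 0, 0, 0, 255, -27, -3, 0, 0, 0, 0, 255, -27, -2, 0, 0, 0, 0, 255, 0, 0, 0, 0, 0, 0, 255, 0, 0, 0, 0, 0, 0, 255])

```text
time_s: 7.6
position: [0.5827, -0.2573, 0.0936]
orientation: [0.676, 0.737, 0.0, 0.001]
contact_force: [0.2, -0.2, 0.6]
opening: 0.004
gripper_force: 0.0
```

Request:
play_rows(motion=[0, 0, -12, 0, 0, 0, 255, 0, 0, -5, 0, 0, 0, 255, 0, 0, -3, 0, 0, 0, 255, 0, 0, -3, 0, 0, 0, 255, 0, 0, -2, 0, 0, 0, 255, 0, 0, -2, 0, 0, 0, 255, 0, 0, 0, 0, 0, 0, 255, 0, 0, 0, 0, 0, 0, 255])

```text
time_s: 8.4
position: [0.583, -0.2562, 0.0688]
orientation: [0.676, 0.737, 0.001, 0.0]
contact_force: [-3.6, 3.5, 19.3]
opening: 0.002
gripper_force: 9.4
```

Request:
play_rows(motion=[0, 0, 10, 0, 0, 0, 255, 0, 0, 45, 0, 0, 0, 255, 0, 0, 45, 0, 0, 0, 255, 0, 0, 45, 0, 0, 0, 255, 0, 0, 45, 0, 0, 0, 0, 4, 43, 10, 0, 0, -5, 0, 4, 43, 0, 0, 0, -5, 0, 4, 43, 0, 0, 0, -5, 0, 5, 44, 0, 0, 0, -5, 0, 0, 0, 0, 0, 0, 0, 0, 0, 0, 0, 0, 0, 0])

```text
schema error: expected a multiple of 7 numbers
```

Run:
```python
from h import *
s=imaging.capture("scene");p=imaging.capture("top")
for q in (s,p):
  for t in ["thumbscrew_grip"]: print([(np.round(d["centre"],3),round(d["conf"],2)) for d in models.tip_of(q,t)[:2]])
a=cv2.resize(s["image"][90:200,180:340],None,fx=5,fy=5,interpolation=cv2.INTER_CUBIC)
cv2.imwrite("pics/c3.png",cv2.convertScaleAbs(a,alpha=1.5))
c=np.array([.600,-.083]);d=np.array([np.cos(np.radians(74.7)),np.sin(np.radians(74.7))])*.031
print((proj(s,[[*(c+d),.19],[*c,.19],[*(c-d),.19]])[0]-[180,90])*5)
st=readout.get_state();print(st["position"],st["orientation"],st["joint_pos"])
```

```text
[(array([ 0.603, -0.082,  0.184]), 0.77)]
[(array([ 0.603, -0.089,  0.178]), 0.5)]
[[383.99995963 245.75449637]
 [351.47188435 218.48498662]
 [320.03437183 192.12973669]]
[ 0.58299783 -0.25621957  0.06881985] [6.75932889e-01 7.36962363e-01 1.09536025e-03 7.45088558e-05] [ 0.16346691  0.82923856  0.35391101  1.68591846 -0.41122908  0.70000581
  0.81606848]
```

View pics/c3.png

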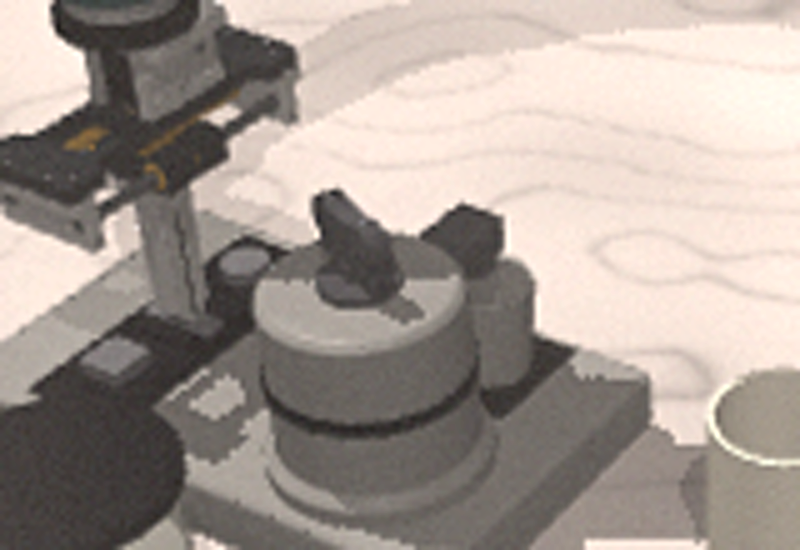

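The key is held down on the bar, and the wing at (330,195)–(390,240) matches the predicted pose. The last call was refused for its row count, so I'm resending it.

Request:
play_rows(motion=[0, 0, 10, 0, 0, 0, 255, 0, 0, 45, 0, 0, 0, 255, 0, 0, 45, 0, 0, 0, 255, 0, 0, 45, 0, 0, 0, 255, 0, 0, 45, 0, 0, 0, 0, 4, 43, 5, 0, 0, -5, 0, 4, 43, 0, 0, 0, -5, 0, 5, 43, 0, 0, 0, -5, 0, 5, 43, 0, 0, 0, -5, 0, 0, 0, 0, 0, 0, 0, 0, 0, 0, 0, 0, 0, 0, 0])

```text
time_s: 9.7
position: [0.6004, -0.0837, 0.2609]
orientation: [0.793, 0.61, -0.0, 0.0]
contact_force: [-0.5, -1.5, 0.1]
opening: 0.562
gripper_force: 0.0
```

Request:
play_rows(motion=[0, 0, 0, 0, 0, 0, 0, 0, 0, 0, 0, 0, 0, 0, 0, 0, -30, 0, 0, 0, 0, 0, 0, -30, 0, 0, 0, 0, 0, 0, -20, 0, 0, 0, 0, 0, 0, 0, 0, 0, 0, 0])

```text
time_s: 10.3
position: [0.5982, -0.086, 0.1787]
orientation: [0.794, 0.607, -0.002, -0.002]
contact_force: [0.5, 0.7, -0.0]
opening: 1.003
gripper_force: 0.0
```

Request:
play_rows(motion=[0, 0, 0, 0, 0, 0, 130, 0, 0, 0, 0, 0, 0, 190, 0, 0, 0, 0, 0, 0, 255, 0, 0, 0, 0, 0, 0, 255, 0, 0, 0, 0, 0, 0, 255, 0, 0, 0, 0, 0, 0, 255, 0, 0, 0, 0, 0, 0, 255, 0, 0, 0, 0, 0, 0, 255])

```text
time_s: 11.1
position: [0.6004, -0.0849, 0.1813]
orientation: [0.794, 0.608, 0.0, 0.0]
contact_force: [-0.8, 0.5, -0.2]
opening: 0.355
gripper_force: 0.0
```

```bash
cat > st.py <<'E'
from h import *
s=readout.get_state();q=s["orientation"]
a=(2*np.degrees(np.arctan2(q[1],q[0]))-90)
print("t",s["time_s"],"tooly",round(a,2),"joint est deg",round(a+90-5.35,1),s["position"].round(4) if hasattr(s["position"],"round") else s["position"],"F",np.round(s["contact_force"],1),"M",np.round(s["wrist_torque"],2),s["opening"],s["gripper_force"],np.round(s["joint_pos"],2))
E
python3 st.py
```

```text
t 11.1 tooly -15.08 joint est deg 69.6 [ 0.6004 -0.0849  0.1813] F [-0.8  0.5 -0.2] M [-0.05  0.07 -0.05] 0.35478193541963754 0.0 [-0.22  0.67  0.53  1.7  -0.41  0.89  0.21]
```

Request:
play_rows(motion=[0, 0, 0, 0, 0, 0, 255, 0, 0, 0, 0, 0, 0, 255, 0, 0, 0, 0, 0, 0, 255, 0, 0, 0, 0, 0, 0, 255, 0, 0, 0, 0, 0, 0, 255, 0, 0, 0, 0, 0, 0, 255])

```text
time_s: 11.7
position: [0.6006, -0.085, 0.1814]
orientation: [0.794, 0.608, 0.0, 0.0]
contact_force: [1.8, -0.5, 0.5]
opening: 0.136
gripper_force: 46.4
```

```bash
python3 st.py
```

```text
t 11.7 tooly -15.08 joint est deg 69.6 [ 0.6006 -0.085   0.1814] F [ 1.8 -0.5  0.5] M [-0.1  -0.23  0.02] 0.135567217086067 46.44204114738386 [-0.22  0.67  0.53  1.7  -0.41  0.89  0.21]
```

Gripped squarely: 12.7 mm opening against a 13 mm wing. Turning clockwise now.

Request:
play_rows(motion=[0, 0, 0, 0, 0, -6, 255, 0, 0, 0, 0, 0, -6, 255, 0, 0, 0, 0, 0, -6, 255, 0, 0, 0, 0, 0, -6, 255, 0, 0, 0, 0, 0, -6, 255, 0, 0, 0, 0, 0, -6, 255, 0, 0, 0, 0, 0, -6, 255, 0, 0, 0, 0, 0, -6, 255, 0, 0, 0, 0, 0, -6, 255, 0, 0, 0, 0, 0, -4, 255, 0, 0, 0, 0, 0, 0, 255, 0, 0, 0, 0, 0, 0, 255])

```text
time_s: 12.9
position: [0.6007, -0.0852, 0.1814]
orientation: [0.989, 0.148, 0.0, 0.0]
contact_force: [1.0, -0.6, -0.0]
opening: 0.133
gripper_force: 46.4
```

```bash
python3 st.py
```

```text
t 12.9 tooly -73.0 joint est deg 11.7 [ 0.6007 -0.0852  0.1814] F [ 1.  -0.6 -0. ] M [-0.18 -0.19 -0.09] 0.1333386218446833 46.430085026076995 [-0.37  0.75  0.81  1.7  -0.64  0.97 -0.6 ]
```

Request:
play_rows(motion=[0, 0, 0, 0, 0, -3, 255, 0, 0, 0, 0, 0, -3, 255, 0, 0, 0, 0, 0, -2, 255, 0, 0, 0, 0, 0, -2, 255, 0, 0, 0, 0, 0, 0, 255, 0, 0, 0, 0, 0, 0, 255])

```text
time_s: 13.5
position: [0.6007, -0.0852, 0.1814]
orientation: [0.998, 0.061, 0.0, 0.0]
contact_force: [2.7, -1.1, -0.4]
opening: 0.132
gripper_force: 46.4
```

```bash
python3 st.py
```

```text
t 13.5 tooly -83.06 joint est deg 1.6 [ 0.6007 -0.0852  0.1814] F [ 2.7 -1.1 -0.4] M [-0.36 -0.42 -0.09] 0.13158117174287448 46.43130669021048 [-0.39  0.77  0.85  1.7  -0.67  0.99 -0.74]
```

Request:
play_rows(motion=[0, 0, 0, 0, 0, -1, 255, 0, 0, 0, 0, 0, -1, 255, 0, 0, 0, 0, 0, 0, 255, 0, 0, 0, 0, 0, 0, 255])

```text
time_s: 13.9
position: [0.6007, -0.0851, 0.1814]
orientation: [0.999, 0.043, 0.0, 0.0]
contact_force: [3.5, -1.6, 2.0]
opening: 0.134
gripper_force: 46.4
```

```bash
python3 st.py
```

```text
t 13.9 tooly -85.03 joint est deg -0.4 [ 0.6007 -0.0851  0.1814] F [ 3.5 -1.6  2. ] M [-0.53 -0.53  0.46] 0.13388863478256305 46.429175015946385 [-0.4   0.77  0.86  1.7  -0.68  0.99 -0.77]
```

Request:
play_rows(motion=[0, 0, 0, 0, 0, -1, 255, 0, 0, 0, 0, 0, 0, 255, 0, 0, 0, 0, 0, 0, 255])

```text
time_s: 14.2
position: [0.6007, -0.0851, 0.1814]
orientation: [0.999, 0.034, 0.0, 0.0]
contact_force: [4.2, -3.5, 0.0]
opening: 0.138
gripper_force: 46.5
```

```bash
python3 st.py
```

```text
t 14.2 tooly -86.05 joint est deg -1.4 [ 0.6007 -0.0851  0.1814] F [ 4.2 -3.5  0. ] M [-0.65 -0.68  0.65] 0.13751064979741615 46.47727087140083 [-0.4   0.77  0.87  1.7  -0.69  1.   -0.78]
```

Request:
play_rows(motion=[0, 0, 0, 0, 0, -1, 255, 0, 0, 0, 0, 0, 0, 255, 0, 0, 0, 0, 0, 0, 255])

```text
time_s: 14.5
position: [0.6007, -0.0851, 0.1814]
orientation: [1.0, 0.026, 0.0, 0.0]
contact_force: [5.0, -2.2, 1.1]
opening: 0.136
gripper_force: 46.6
```

```bash
python3 st.py
```

```text
t 14.5 tooly -87.06 joint est deg -2.4 [ 0.6007 -0.0851  0.1814] F [ 5.  -2.2  1.1] M [-0.72 -0.79  0.79] 0.13602749715913393 46.64517939090729 [-0.4   0.77  0.87  1.7  -0.69  1.   -0.79]
```

The torque rises steadily past -84°, so the screw is seated. Now backing off a quarter turn, to tool angle about +5.7°.

Request:
play_rows(motion=[0, 0, 0, 0, 0, 3, 255, 0, 0, 0, 0, 0, 8, 255, 0, 0, 0, 0, 0, 8, 255, 0, 0, 0, 0, 0, 8, 255, 0, 0, 0, 0, 0, 8, 255, 0, 0, 0, 0, 0, 8, 255, 0, 0, 0, 0, 0, 8, 255, 0, 0, 0, 0, 0, 8, 255, 0, 0, 0, 0, 0, 8, 255, 0, 0, 0, 0, 0, 8, 255, 0, 0, 0, 0, 0, 8, 255, 0, 0, 0, 0, 0, 0, 255])

```text
time_s: 15.7
position: [0.6005, -0.085, 0.1814]
orientation: [0.732, 0.682, 0.001, -0.0]
contact_force: [4.9, -1.2, -1.1]
opening: 0.137
gripper_force: 46.5
```

Request:
play_rows(motion=[0, 0, 0, 0, 0, 4, 255, 0, 0, 0, 0, 0, 4, 255, 0, 0, 0, 0, 0, 1.8, 255, 0, 0, 0, 0, 0, 0, 255, 0, 0, 0, 0, 0, 0, 255, 0, 0, 0, 0, 0, 0, 255])

```text
time_s: 16.3
position: [0.6005, -0.085, 0.1814]
orientation: [0.671, 0.741, 0.0, 0.0]
contact_force: [4.4, -1.7, 1.2]
opening: 0.134
gripper_force: 46.5
```

```bash
python3 st.py
python3 - <<'E'
from h import *
s=imaging.capture("scene")
cv2.imwrite("pics/c4.png",cv2.convertScaleAbs(cv2.resize(s["image"][80:235,150:370],None,fx=3.6,fy=3.6,interpolation=cv2.INTER_CUBIC),alpha=1.5))
for t in ["grounds_cup","hopper","mug"]: print(t,[np.round(d["centre"],3) for d in models.tip_of(s,t)[:1]])
E
```

```text
t 16.3 tooly 5.65 joint est deg 90.3 [ 0.6005 -0.085   0.1814] F [ 4.4 -1.7  1.2] M [-0.46 -1.03  0.05] 0.13428678632120378 46.46046473644674 [-0.17  0.65  0.42  1.7  -0.33  0.87  0.5 ]
grounds_cup [array([ 0.507, -0.091,  0.043])]
hopper [array([ 0.778, -0.112, -0.003])]
mug [array([0.501, 0.11 , 0.001])]
```

View pics/c4.png

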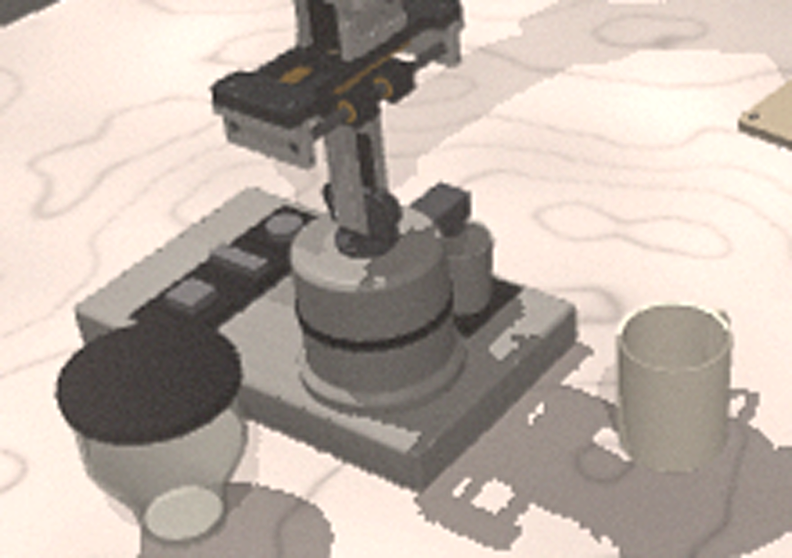

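The gripper holds the wing at (365,215), now across the grinder, and the keys are up. The hopper, cup and mug stand where they were. Handing in.

```bash
python3 -c "
from rig import order
print(order.close_job())"
```

```text
the job is handed in; nothing more can be done
None
```

I pressed the round, square and bar keys in that order. The thumbscrew was then turned clockwise until it seated and backed off about 90°; I handed the job in still gripping it, at 16 s, with the hopper, cup and mug where they were.

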